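# Seat a drive pulley on its pin

### The arm

A 6-joint arm with a two-finger parallel gripper is mounted at the origin on the work surface. World frame = base frame: x ahead of the robot, y to its left, z up, the work surface at z = 0. Lengths are in mm, angles in rad, forces in N, time in s.
With the tool pointing down it reaches from about 350 to 975 mm from the base axis. Payload 7.1 kg.
Tool frame: the origin (TCP) lies at the very end of the fingers, on their centre line; the grasp point (between the pads) lies 19 mm behind it (ctrl.grasp_offset is the distance from the TCP to the grasp point, in mm); z points along the fingers, y is the line along which they close (so a half turn about z gives the same grasp; the last joint's range is limited). The gripper opens to 88 mm and grips with 3 to 60 N. Pads are 20 mm wide; open, the fingers measure 115 mm over their backs; the gripper's body (75 mm by 178 mm) begins 61 mm behind the grasp point.
Start: joints at [1.32, 0.423, 1.63, -0, 1.089, -0.019], TCP at [143.55, 608.275, 222.675] pointing down, gripper open.
Joint ranges: [-3, 3], [-0.9, 2.11], [0.09, 2.58], [-1.31, 4.45], [0.11, 2.69], [-2.54, 2.54]. Speed limits (rad/s): [2.39, 2.39, 3.01, 3.14, 3.14, 3.14].

### API

Orientations are given as a rotation vector (axis times angle).
In Python, from workcell import ctrl, viewer, ticket, models gives the robot as it stands.
- The arm moves only by the tool play_rows, never from a script. Its arguments are lists of equal length, an entry for each row: "dp": the shift along the world's x, y, z in mm, a list of three; "yaw": the turn about the world's z in degrees. In form: {"dp": [[tx, ty, tz], ...], "yaw": [yaw, ...]}. A call has 1 to 8 rows; each row shifts and turns the commanded pose from where the row before left it; what a row does not reach is not made up. A row lasts 1/12 s, in which the tool goes at most 41.7 mm and 7.16 degrees, less where a joint would pass 70% of its speed; a pose out of reach is approached as far as the arm can. A call is refused whole if a number of a shift passes 41.7 or a number of a turn 7.16, either way. A call with a gripper value outside its range is refused whole. "gripper" is the closure, from 0 (fully open) to 1 (shut), set as the call begins (left out, the last holds). The fingers move at their own pace and stop on an object; the grip force is fixed at half the most. Time passes only in rows, so rows that do not move let the fingers close. It gives the time, the measured TCP pose, the force, the opening and the grip force at its end, in the units of the state.
- ctrl.get_obs(): the state, without advancing time (a new reading comes with each control period).
- viewer.get_image(name): name is "scene" or "top" or "wrist"; returns a dict with "pixels" (384x512x3 uint8, red, green, blue), "range_z" (384x512 float32, mm along the optical axis (not along the pixel's ray), 0 where there is no reading), "fx", "fy", "cx", "cy" (pixels), "T" (4x4, takes a point from camera to world coordinates); the wrist camera has in their place "hand_eye" (4x4, takes a point from camera to tool coordinates, whose origin is the TCP and whose axes are the flange's). Camera axes: x right, y up, looking along -z (the intrinsics and any distortion apply to the point x, -y, -z); pixel columns grow to the right and rows downward; lengths in mm; the calibration is good to about 2 mm. A picture is of the moment at which its call begins: read the wrist's pose just before it.
- ticket.close_job(): hands the job in; it is judged then, once.
Trained networks look in a picture, given as the dict that the camera call returned (one of the last four; its "shot" number tells which), for a name from the list of things; names that differ only in an ending like _2 or _b are one class to them, and where a whole thing is asked for, a point or a joint stands for the part that bears it (a point fixed in the world has none). Each returns a list of dicts, best first, with "conf" (0 to 1); they miss things now and then, are a little off and sometimes report something else, mostly with a low value. They report only what shows in the picture. A call takes as long as a camera call. They do not tell look-alikes from the thing itself.
- models.look_for(picture, name): "bbox" ([centre column, centre row, width, height] in pixels, round what is visible of it).
- models.landmark_of(picture, name): "location" ([column, row] in pixels: a listed point, or the origin of a listed thing).
The state is a dict: "t": time; "qpos": joint angles; "qvel": joint speeds; "joint_torque": joint torques, N m; "ee_pos": TCP position; "orientation": TCP orientation; "ft_force": force on the tool from outside, world axes, zero at the start; "moment": the same for the moment, N m; "width": finger opening in mm; "grasp_force": force on a finger pad.
Only numpy, scipy, OpenCV 4.12 (cv2) and the standard library are available. Lean on these libraries where they do the work, as an engineer would, in place of code of your own. Each camera call takes 0.05 s, during which the arm holds its last target. There are 200 camera calls.

### The job

One of the two bench stations has its pulley standing proud, resting above its drive pin. Without gripping or lifting anything, push the raised bar on the pulley round with a fingertip until the rim notch is over the pin, then press the hub down until the pulley is fully seated, and move clear; do not force it down onto the pin off the notch. Leave everything else on the bench as it is.

Things in the scene. Friction and masses are not known exactly. Their poses are not given: they have to be found in the camera images.
- station: Fixed drive station to work on: dark foot plate 160 mm across, blue housing, upright shaft, and a steel ear 28 mm wide reaching 90 mm from the axis, seen from above beyond the pulley, on which the drive pin stands. Origin on the shaft's axis at bench level, x axis towards the pin. Its pulley's rim top is 60 mm above the bench at the start, 48 mm when seated.
- station2: Second, equal station, fixed, its pulley already seated on its pin (rim top 48 mm above the bench) and locked: nothing to do there. The two stations may stand either way round. Origin on its axis at bench level, x axis towards its pin.
- pulley: The proud pulley: bare aluminium disc 140 mm across, 14 mm thick, about 0.45 kg. Turns on its upright shaft without end either way, with light friction (0.12 N m), stays where it is left and does not sink by itself. Origin at the centre of its underside (46 mm above the bench at the start), x axis towards its notch, z up.
- pin (a point): Top of the drive pin of the station to work on: fixed upright steel pin, 16 mm in diameter with a round (hemispherical) nose, 63 mm from the shaft's axis, its top 45.5 mm above the bench.
- notch (a point): Point in the proud pulley's one rim notch, 63 mm from its axis, level with the rim's top face; it comes straight above the pin. The notch goes right through the rim, 18 mm deep from the edge, tapering from 29 mm wide at the edge to 17 mm at its root: with the notch centred on the pin there are about 3.5 mm to spare each side, and its round nose guides the notch in from up to about 6 mm off.
- bar (a point): Centre of the top of the dark steel bar that stands up on the proud pulley's face, lying along a radius exactly opposite the notch: 32 mm long (from 34 to 66 mm from the pulley's axis), 10 mm thick, 24 mm high above the face. Pushed on its flat side, across its length, it turns the pulley. This point is 50 mm from the axis.
- hub (a point): Centre of the flat top of the proud pulley's hub, a closed dark steel boss 36 mm across on its axis, 12 mm above the rim's top face: the place to press. Its top is 72 mm above the bench at the start, 60 mm when seated.
- hubslide (a joint): How far the proud pulley has gone down its shaft, m: 0 at the start, 0.012 fully seated on its stop, negative if lifted (to -0.025). It slides with 9 N of friction, so needs some 4 to 6 N of push on the hub, and stays down. Off the notch the pin holds it up a little springily: it gives about 0.2 mm per N and must not be forced.
- bobbin: empty white plastic bobbin, 40 mm across, 60 mm high, standing; origin at the centre of its underside
- jar: white jar with black cap, 48 mm across, 55 mm high; origin at the centre of its underside
- bearing: steel ring lying flat, 46 mm across, 14 mm high; origin at the centre of its underside
- wrench: steel wrench 180 mm long, lying flat; origin at the middle of its underside, x axis along it
- cone: grey plastic yarn cone (empty), 60 mm across at the foot, 85 mm high; origin at the centre of its underside
- weight: steel knobbed test weight, 44 mm across, 53 mm high; origin at the centre of its underside
- driver: screwdriver 160 mm long with black handle, lying; origin near its middle, underside, x axis along it
Things that resemble listed ones, but are neither listed nor needed, are in the scene too. What is shaped like the station but yellow is not meant.

How it is judged (in metres and radians):
On the way, in this order (a step that is already met when the one before it is completed fails the run):
1. the notch is turned over the pin (horizontal distance between notch and pin below 0.008 m), for 0.02 s.
2. the pulley is pressed down home (value of joint hubslide above 0.0105 m), for 0.2 s.
At the end, for the whole second after the job is handed in: The pulley is at least 10.5 mm down of its 12 mm, its notch within 5 mm of the pin in plan, and at rest (value of joint hubslide above 0.0105 m and horizontal distance between notch and pin below 0.005 m and linear speed of pulley below 0.01 m/s); the robot touches nothing.
It fails at once if the pulley is lifted more than 4 mm up its shaft (value of joint hubslide below -0.004 m).
It fails at once if the pulley is forced down onto the pin away from the notch (7 mm down with the notch over 12 mm from the pin) (value of joint hubslide above 0.007 m and horizontal distance between notch and pin above 0.012 m).
It fails at once if a bystander is shifted or lifted by more than 25 mm (distance of any of bobbin, jar, bearing, wrench, cone, weight, driver from where it was at the start of the episode above 0.025 m).
It also fails if it takes over 58 s, if anything falls off the work surface, if the arm or the gripper's body presses on something with over 40 N, if the wrist force passes 120 N, or if a joint passes its speed limit or range.

## Working session

There is one attempt and no reset: what is moved stays moved. The work goes in short steps, Python scripts to look and compute and a tool call to move; the robot and the scene stay as the last step left them, time stands still between calls to the robot, and variables do not carry over. Pictures are saved under pics/ and viewed, at most 10 in all, crops included, and the job is handed in when it is done.

Besides the shell and the picture viewer there is one more tool, called after "Request:" as name(argument=value, ...) on one line, values as JSON. play_rows: Moves the arm, as the interface text tells. Its arguments: {"type":"object","properties":{"dp":{"type":"array"},"yaw":{"type":"array"},"gripper":{"type":"number"}},"required":["dp","yaw"]}

```bash
mkdir -p pics; cat > h.py <<'E'
import numpy as np, cv2
from workcell import ctrl, viewer, ticket, models
from scipy.spatial.transform import Rotation as R
def T_of(im, o):
    if 'T' in im: return np.array(im['T'])
    W=np.eye(4); W[:3,:3]=R.from_rotvec(o['orientation']).as_matrix(); W[:3,3]=o['ee_pos']
    return W@np.array(im['hand_eye'])
def snap(n):
    o=ctrl.get_obs(); im=viewer.get_image(n); return im,T_of(im,o)
def ray(im,T,px,z):
    d=np.array([(px[0]-im['cx'])/im['fx'],-(px[1]-im['cy'])/im['fy'],-1.]); d=T[:3,:3]@d
    return T[:3,3]+d*(z-T[2,3])/d[2]
def cloud(im,T):
    v,u=np.mgrid[:384,:512]; d=im['range_z'].astype(float)
    p=np.stack([(u-im['cx'])/im['fx']*d,-(v-im['cy'])/im['fy']*d,-d],-1)
    return p@T[:3,:3].T+T[:3,3]
def save(im,f,crop=None,s=1):
    a=im['pixels'][:,:,::-1]
    if crop: a=a[crop[1]:crop[3],crop[0]:crop[2]]
    cv2.imwrite('pics/'+f,cv2.resize(a,None,fx=s,fy=s,interpolation=cv2.INTER_CUBIC))
E
python3 - <<'E'
from h import *
im,T=snap('top'); save(im,'top.png',s=1.5)
print([k for k in im], im.get('dist'))
P=cloud(im,T)
for n in ['station','station2','pulley']:
    for r in models.look_for(im,n)[:4]: print(n,np.round(r['bbox']),r['conf'])
for n,z in [('pin',45.5),('notch',60),('bar',84),('hub',72),('pulley',60),('station',0)]:
    for r in models.landmark_of(im,n)[:3]:
        c,w=r['location']; print(n,np.round([c,w]),round(r['conf'],2),np.round(ray(im,T,(c,w),z)),np.round(P[int(w),int(c)]))
E
```

```text
['pixels', 'range_z', 'fx', 'fy', 'cx', 'cy', 'T', 'shot'] None
station [175. 248.  47.  43.] 0.93
station [320. 247.  45.  47.] 0.91
station [198. 174.  47.  45.] 0.79
station [306. 174.  45.  51.] 0.68
station2 [175. 248.  47.  43.] 0.93
station2 [320. 247.  45.  47.] 0.91
station2 [198. 174.  47.  45.] 0.79
station2 [306. 174.  45.  51.] 0.68
pulley [173. 249.  42.  42.] 0.96
pulley [324. 250.  39.  44.] 0.9
pulley [386. 268.  40.  43.] 0.82
pulley [305. 173.  41.  38.] 0.77
pin [177. 230.] 0.92 [339. 249.  46.] [339. 250.  38.]
pin [316. 162.] 0.75 [ 579. -220.   46.] [ 578. -216.   64.]
pin [333. 238.] 0.73 [ 321. -279.   46.] [ 324. -278.   42.]
notch [302. 155.] 0.81 [ 598. -171.   60.] [ 603. -172.   30.]
notch [178. 230.] 0.72 [338. 241.  60.] [339. 246.  45.]
notch [336. 236.] 0.71 [ 329. -284.   60.] [ 331. -285.   42.]
bar [311. 258.] 0.86 [ 256. -199.   84.] [ 257. -199.   64.]
bar [166. 261.] 0.85 [239. 276.  84.] [241. 278.  82.]
bar [384. 275.] 0.73 [ 204. -437.   84.] [ 205. -434.   88.]
hub [319. 249.] 0.89 [ 284. -227.   72.] [ 285. -224.   71.]
hub [174. 248.] 0.86 [282. 250.  72.] [284. 251.  77.]
hub [305. 167.] 0.72 [ 557. -179.   72.] [ 557. -179.   70.]
pulley [304. 175.] 0.96 [ 532. -177.   60.] [ 533. -175.   72.]
pulley [175. 247.] 0.92 [284. 250.  60.] [287. 249.  71.]
pulley [326. 250.] 0.88 [ 281. -251.   60.] [ 285. -247.   72.]
station [306. 175.] 0.95 [ 537. -191.    0.] [ 529. -182.   75.]
station [383. 263.] 0.94 [ 236. -458.    0.] [ 245. -437.   65.]
station [318. 246.] 0.86 [ 291. -232.    0.] [ 294. -222.   62.]
```

View pics/top.png

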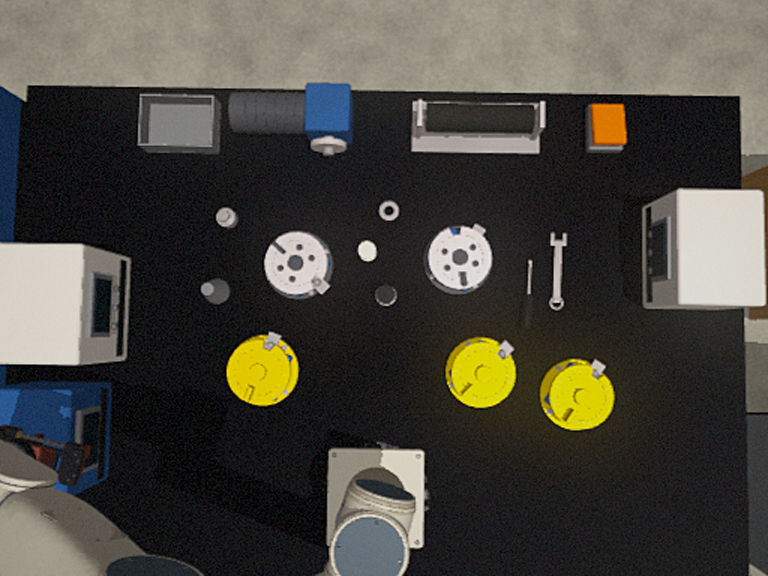

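The picture shows two aluminium pulleys: A at px (199,175) and B at (306,172). The three yellow ones are decoys. On A the bar is exactly opposite the ear, so it looks seated. On B the notch (303,154) is off the ear (320,153), so B should be the proud one. I'll check this with the heights and a crop.

```bash
python3 - <<'E'
from h import *
im,T=snap('top'); save(im,'crop.png',(160,135,350,215),4)
P=cloud(im,T).reshape(-1,3)
for c,nm in [((199,175),'A'),((306,173),'B')]:
    q=ray(im,T,c,60); Q=P[np.hypot(P[:,0]-q[0],P[:,1]-q[1])<85]; Z=Q[:,2]
    print(nm,np.round(q),np.histogram(Z,bins=np.arange(0,100,4)))
o=ctrl.get_obs();print(o['ee_pos'],o['orientation'],o['t'],T[:3,3])
E
```

```text
A [525. 177.  60.] (array([133,  97, 107,  33,   1,   7,   7,  27,  26,  26,  98, 439, 490,
       170,  40,  37,  18,   9,  11,   4,   0,   0,   0,   0]), array([ 0,  4,  8, 12, 16, 20, 24, 28, 32, 36, 40, 44, 48, 52, 56, 60, 64,
       68, 72, 76, 80, 84, 88, 92, 96]))
B [ 538. -183.   60.] (array([101, 123, 116,  46,   8,   9,  13,  15,   5,   2,   1,   3,   4,
        90, 417, 488, 176,  54,  32,  26,   9,  14,   8,   0]), array([ 0,  4,  8, 12, 16, 20, 24, 28, 32, 36, 40, 44, 48, 52, 56, 60, 64,
       68, 72, 76, 80, 84, 88, 92, 96]))
[143.52993104 608.2789926  222.67313947] [-3.63262813e-01 -3.12051463e+00 -1.37949386e-05] 0.55 [ 373.82600489  -37.91403189 1544.11959518]
```

View pics/crop.png

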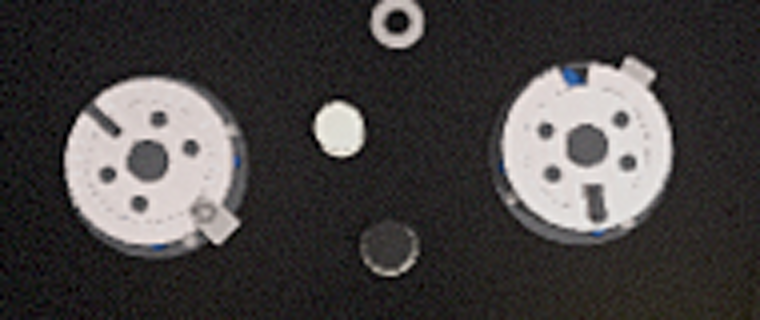

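Confirmed: B's rim is about 60 mm high (proud) and A's about 48 mm (seated). In the crop, B's notch is at (574,75) and the ear at (638,72). Next I'll close the fingers and move over B.

Request:
play_rows(dp=[[15,-31,5],[15,-31,5],[15,-31,5],[15,-31,5],[15,-31,5],[15,-31,5],[15,-31,5],[15,-31,5]], yaw=[0,0,0,0,0,0,0,0], gripper=1)

```text
t: 1.22
ee_pos: [263.9, 358.8, 263.1]
orientation: [0.363, 3.12, 0.001]
ft_force: [0.2, 1.0, 0.4]
width: 37.6
grasp_force: 0.0
```

Request:
play_rows(dp=[[15,-31,5],[15,-31,5],[15,-31,5],[15,-31,5],[15,-31,5],[15,-31,5],[15,-31,5],[15,-31,5]], yaw=[0,0,0,0,0,0,0,0])

```text
t: 1.88
ee_pos: [383.9, 110.6, 303.3]
orientation: [0.363, 3.12, 0.001]
ft_force: [1.0, -0.4, 0.2]
width: 0.7
grasp_force: 0.0
```

Request:
play_rows(dp=[[15,-31,0],[15,-31,0],[15,-31,0],[15,-31,0],[15,-31,0],[15,-31,0],[0,-31,0],[0,-31,0]], yaw=[0,0,0,0,0,0,0,0])

```text
t: 2.55
ee_pos: [474.0, -137.5, 302.7]
orientation: [0.363, 3.12, -0.0]
ft_force: [0.9, 0.3, 0.9]
width: 0.5
grasp_force: 0.0
```

```bash
cat > m.py <<'E'
from h import *
import sys
im,T=snap('wrist'); save(im,sys.argv[1],s=1.5)
o=ctrl.get_obs(); P=cloud(im,T)
print('tool axes x,y:',np.round(R.from_rotvec(o['orientation']).as_matrix()[:2,:2],2).tolist(),o['ee_pos'].round(1) if hasattr(o['ee_pos'],'round') else o['ee_pos'],'cam',T[:3,3].round())
dz=float(sys.argv[2]) if len(sys.argv)>2 else 0
for n,z in [('pin',45.5),('notch',60-dz),('bar',84-dz),('hub',72-dz),('pulley',46-dz),('station',0)]:
    for r in models.landmark_of(im,n)[:2]:
        c,w=r['location']; print(n,np.round([c,w]),round(r['conf'],2),np.round(ray(im,T,(c,w),z),1),np.round(P[int(w),int(c)]))
# rim circle from depth
q=np.array([538,-183]); M=(abs(P[...,2]-(60-dz))<5)&(np.hypot(P[...,0]-q[0],P[...,1]-q[1])<90)
Q=P[M]
if len(Q)>500:
    (x,y),r=cv2.minEnclosingCircle(Q[:,:2].astype(np.float32)); print('rim',x,y,r,len(Q),'z',np.median(Q[:,2]))
H=P[(abs(P[...,2]-(72-dz))<4)&(np.hypot(P[...,0]-q[0],P[...,1]-q[1])<40)]
if len(H): print('hub depth',np.median(H,0).round(1),len(H))
B=P[(abs(P[...,2]-(84-dz))<5)&(np.hypot(P[...,0]-q[0],P[...,1]-q[1])<75)]
if len(B): print('bar depth',np.median(B,0).round(1),len(B))
E
python3 m.py w1.png
```

```text
tool axes x,y: [[-0.97, 0.23], [0.23, 0.97]] [ 474.  -141.5  302.8] cam [ 400. -120.  464.]
pin [132.  84.] 0.7 [ 335.3 -276.    45.5] [ 334. -277.   44.]
notch [460. 140.] 0.64 [511.7 148.1  60. ] [514. 156.  48.]
notch [125.  84.] 0.57 [ 335.8 -280.    60. ] [ 331. -292.   32.]
bar [220. 191.] 0.66 [ 500.2 -191.6   84. ] [ 500. -192.   83.]
bar [364. 183.] 0.24 [535.    2.6  84. ] [552.  18.  35.]
hub [144.  36.] 0.95 [ 290.5 -233.3   72. ] [ 290. -234.   72.]
pulley [239. 211.] 0.93 [ 549.3 -178.3   46. ] [ 539. -175.   73.]
pulley [148.  37.] 0.77 [ 285.5 -236.4   46. ] [ 293. -230.   72.]
station [460. 141.] 0.88 [529.8 188.3   0. ] [516. 158.  46.]
station [240. 198.] 0.84 [ 542.4 -178.     0. ] [ 523. -172.   59.]
rim 545.177978515625 -181.80642700195312 70.50891876220703 4655 z 59.388866346366854
hub depth [ 541.4 -183.8   71.6] 380
bar depth [ 495.4 -189.6   83.2] 170
```

View pics/w1.png

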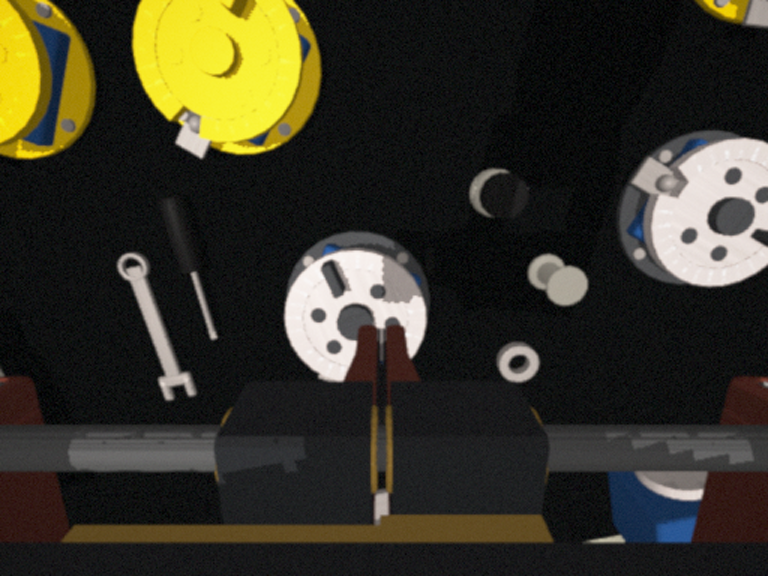

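B is at px (238,212) in the wrist view. Its bar is at the top, around (223,187), and the fingers hide the ear side. I'll shift +x so the notch and pin can be seen.

Request:
play_rows(dp=[[30,-10,0],[30,-10,0],[30,-10,0],[30,-10,0],[0,0,0],[0,0,0]], yaw=[0,0,0,0,0,0])

```text
t: 3.4
ee_pos: [594.2, -174.5, 301.9]
orientation: [-0.36, -3.12, -0.0]
ft_force: [-0.4, 0.3, 0.0]
width: 0.1
grasp_force: 0.0
```

```bash
python3 m.py w2.png
```

```text
tool axes x,y: [[-0.97, 0.23], [0.23, 0.97]] [ 593.1 -174.4  302.1] cam [ 521. -157.  464.]
pin [228. 166.] 0.95 [ 595.6 -213.6   45.5] [ 592. -212.   60.]
notch [260. 171.] 0.83 [ 610.7 -169.3   60. ] [ 621. -171.    8.]
bar [223.  95.] 0.59 [ 500.3 -192.    84. ] [ 500. -192.   84.]
hub [241. 129.] 0.82 [ 546.5 -180.5   72. ] [ 546. -181.   70.]
pulley [244. 126.] 0.96 [ 546.1 -177.6   46. ] [ 544. -176.   72.]
pulley [482.  53.] 0.69 [524.9 152.4  46. ] [523. 151.  47.]
station [243. 121.] 0.98 [ 540.9 -180.     0. ] [ 537. -177.   71.]
station [483.  56.] 0.88 [530.3 188.3   0. ] [529. 153.  47.]
rim 545.3563842773438 -181.70574951171875 70.33466339111328 7343 z 59.25131890418572
hub depth [ 544.9 -181.8   71.5] 565
bar depth [ 496.  -189.9   83.3] 218
```

View pics/w2.png

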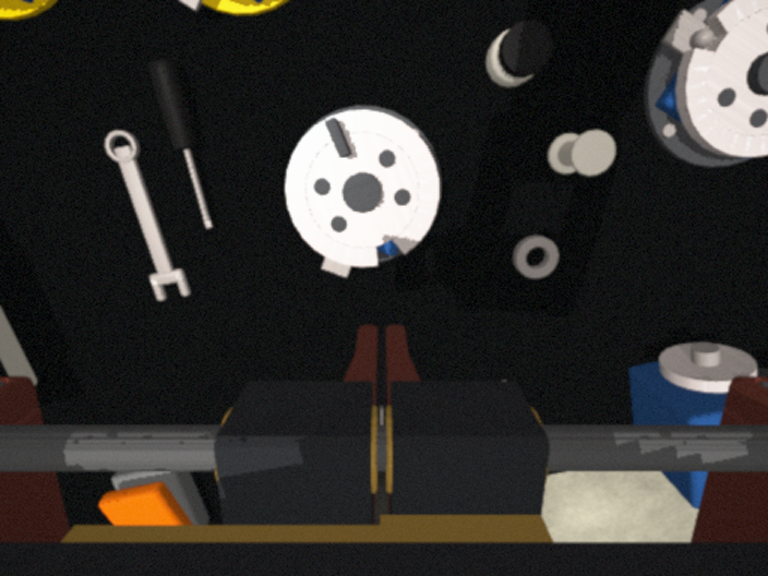

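B's axis is near (545,-182). The bar is at px (226,92), the notch at (259,165) and the ear at (224,178). I'll measure the ear's angle from the depth.

```bash
cat > ear.py <<'E'
from h import *
im,T=snap('wrist');P=cloud(im,T); c=np.array([545.3,-181.7])
d=P[...,:2]-c; r=np.hypot(*np.moveaxis(d,-1,0)); a=np.degrees(np.arctan2(d[...,1],d[...,0]))
g=im['pixels'].astype(int).min(-1)
M=(r>73)&(r<95)&(g>70)&(P[...,2]<50)&(P[...,2]>15)
v,u=np.nonzero(M)
print(len(u),np.median(P[M],0).round(1),'z',np.percentile(P[M][:,2],[10,90]).round(1),'ang',np.percentile(a[M],[5,50,95]).round(1), 'rmax',r[M].max().round(1), 'px',u.mean(),v.mean())
if len(u):
  z=np.median(P[M][:,2]); q=np.array([ray(im,T,p,z) for p in zip(u,v)]); dd=q[:,:2]-c; x=np.percentile(dd,50,axis=0); print('ray',q.mean(0),np.degrees(np.arctan2(x[1],x[0])))
  # pixel blob in ear, edges of circle r 80..88
  n=np.degrees(np.arctan2(dd[:,1],dd[:,0])); rr=np.hypot(*dd.T)
  for lo,hi in[(74,79),(79,84),(84,90)]:
    s=(rr>lo)&(rr<=hi)
    if s.sum()>3: print(lo,s.sum(),'mid',(n[s].min()+n[s].max())/2,'w',np.radians(np.ptp(n[s]))*rr[s].mean())
E
python3 ear.py
```

```text
143 [ 614.7 -228.    31.7] z [30.4 32.7] ang [-42.2 -33.7 -25.2] rmax 90.7 px 223.993006993007 177.84615384615384
ray [ 614.66308584 -228.04107502   31.69288991] -33.782940637021916
74 18 mid -34.12700160503874 w 26.295805277457898
79 56 mid -33.65964699018313 w 27.205171917303478
84 67 mid -33.79965822773761 w 28.001622820002304
```

The ear fits the description: 28 mm wide, reaching 90.7 mm, at −33.8°. The notch is at about +9.8°, so the pulley has to turn −43.6°. That means pushing the bar (at 189.8°) from its −y side.

Request:
play_rows(dp=[[-16,-7,-25],[-16,-7,-30],[-16,-7,-30],[-16,-7,-30],[-15,-8,-35],[-15,-8,-30],[0,0,0],[0,0,0]], yaw=[5.75,5.75,5.75,5.75,0,0,0,0])

```text
t: 4.47
ee_pos: [498.4, -219.6, 122.1]
orientation: [0.263, -3.128, -0.002]
ft_force: [0.3, -0.1, 0.8]
width: 0.5
grasp_force: 0.0
```

Request:
play_rows(dp=[[0,0,-20],[0,0,-15],[0,0,-10],[0,0,-9],[0,0,0],[0,0,0]], yaw=[0,0,0,0,0,0])

```text
t: 4.97
ee_pos: [500.3, -219.7, 69.3]
orientation: [-0.267, 3.13, -0.001]
ft_force: [-0.7, -0.4, 0.9]
width: 0.4
grasp_force: 0.0
```

```bash
python3 m.py w3.png
```

```text
tool axes x,y: [[-0.99, -0.17], [-0.17, 0.99]] [ 500.4 -219.8   69.5] cam [ 426. -232.  231.]
pin [236. 331.] 0.69 [ 595.6 -217.3   45.5] [ 479. -228.  172.]
notch [292. 253.] 0.36 [ 513.9 -192.1   60. ] [ 514. -193.   60.]
bar [306. 249.] 0.66 [ 497.8 -190.    84. ] [ 498. -190.   84.]
bar [ 19. 187.] 0.42 [ 488.3 -348.    84. ] [ 521. -408.    7.]
hub [423. 374.] 0.21 [585.1 -84.5  72. ] [ 471. -190.  185.]
station [290. 250.] 0.79 [ 542.1 -180.5    0. ] [ 512. -194.   60.]
rim 545.3890380859375 -180.8261260986328 71.0389633178711 7685 z 59.421940581344074
hub depth [ 502.9 -193.6   72.6] 24
bar depth [ 489.5 -193.1   83.4] 923
```

View pics/w3.png

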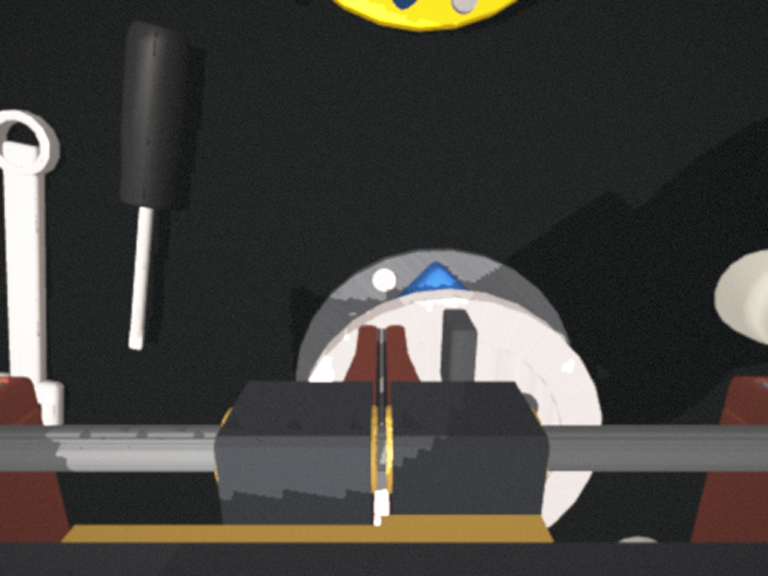

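The tip stands beside the bar: finger edge at px (270,235), bar face at (295,235), a gap of about 12 mm. I'll work out the arc waypoints.

```bash
python3 - <<'E'
import numpy as np
C=np.array([545.3,-181.6]); p=np.array([500.4,-219.8])
for th in [189.8,184.8,179.8,174.8,169.8,164.8,159.8,154.8,149.8]:
    t=np.radians(th); er=np.array([np.cos(t),np.sin(t)]); et=np.array([-er[1],er[0]])
    q=C+52*er+15*et; print(th,q.round(1),(q-p).round(1)); p=q
E
```

```text
189.8 [ 496.6 -205.2] [-3.8 14.6]
184.8 [ 494.7 -200.9] [-1.9  4.3]
179.8 [ 493.2 -196.4] [-1.5  4.5]
174.8 [ 492.2 -191.8] [-1.1  4.6]
169.8 [ 491.5 -187.2] [-0.7  4.7]
164.8 [ 491.2 -182.4] [-0.3  4.7]
159.8 [ 491.3 -177.7] [0.1 4.7]
154.8 [ 491.9 -173. ] [0.5 4.7]
149.8 [ 492.8 -168.4] [1.  4.6]
```

Request:
play_rows(dp=[[-2,7,0],[-2,7,0],[-1.9,4.3,0],[-1.5,4.5,0],[-1.1,4.6,0],[-0.7,4.7,0],[-0.3,4.7,0],[0.1,4.7,0]], yaw=[0,0,-5,-5,-5,-5,-5,-5])

```text
t: 5.98
ee_pos: [489.7, -177.7, 68.7]
orientation: [-0.559, -3.091, 0.001]
ft_force: [0.3, -2.8, 0.1]
width: 0.6
grasp_force: 1.3
```

Request:
play_rows(dp=[[0.5,4.7,0],[0,0,0],[0,0,0]], yaw=[-5,0,0])

```text
t: 6.23
ee_pos: [490.4, -172.9, 68.7]
orientation: [-0.683, -3.066, -0.0]
ft_force: [0.3, -0.7, -0.7]
width: 0.7
grasp_force: 0.0
```

```bash
python3 - <<'E'
from h import *
C=np.array([545.3,-181.6])
im,T=snap('wrist'); P=cloud(im,T); o=ctrl.get_obs()
# bar top face
d=P[...,:2]-C; r=np.hypot(d[...,0],d[...,1]); M=(abs(P[...,2]-84)<4)&(r<72)&(r>30)
g=im['pixels'].astype(int); M&=(g.max(-1)<130)&(g.max(-1)-g.min(-1)<25)
q=P[M]; print(len(q),np.median(q,0)); x=np.median(q,0)[:2]-C; print('bar ang',np.degrees(np.arctan2(x[1],x[0])),np.hypot(*x))
for r in models.landmark_of(im,'bar')[:2]:
  w=ray(im,T,r['location'],84)[:2]-C; print(r,np.degrees(np.arctan2(w[1],w[0])),np.hypot(*w))
print(o['ee_pos'],o['ft_force'])
save(im,'w4.png')
E
```

```text
512 [ 490.54347237 -157.63754381   83.49716454]
bar ang 156.36493542499036 59.77019847106522
{'location': [279.5, 251.6], 'conf': 0.61} 156.04491066395957 49.56129351917705
[ 490.43949078 -173.0978526    68.67831051] [-0.13815038  0.78647306 -0.06680403]
```

View pics/w4.png

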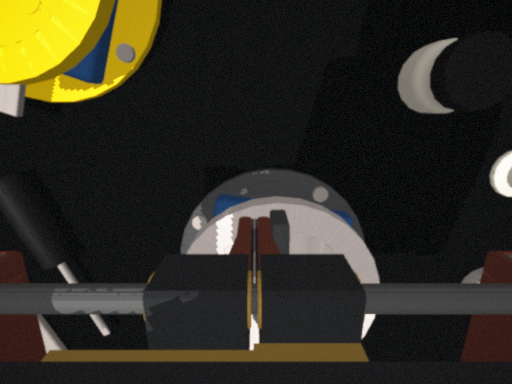

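The bar, at px (280,235), has turned to about 156° and touches the finger. About 9–10° remain.

Request:
play_rows(dp=[[0.5,2.3,0],[0.6,2.3,0],[0.7,2.3,0],[0.8,2.2,0],[0,0,0],[0,0,0]], yaw=[-2.5,-2.5,-2.5,-2,0,0])

```text
t: 6.83
ee_pos: [492.9, -164.4, 68.6]
orientation: [-0.936, -2.998, -0.0]
ft_force: [-1.4, 0.5, -0.2]
width: 0.2
grasp_force: 0.4
```

Request:
play_rows(dp=[[-2,-6,0],[-2,-7,0],[0,0,35],[0,0,41],[25,0,41],[30,0,41],[30,0,41],[30,0,30]], yaw=[0,0,0,0,0,0,0,0])

```text
t: 7.5
ee_pos: [590.1, -178.3, 280.0]
orientation: [0.939, 2.996, -0.0]
ft_force: [0.7, -0.1, -1.5]
width: 0.5
grasp_force: 0.0
```

Request:
play_rows(dp=[[15,0,0],[0,0,0],[0,0,0]], yaw=[0,0,0])

```text
t: 7.75
ee_pos: [604.3, -177.9, 276.4]
orientation: [-0.938, -2.998, 0.0]
ft_force: [-0.0, 0.4, -1.1]
width: 0.3
grasp_force: 0.0
```

```bash
cat > ang.py <<'E'
from h import *
import sys
dz=float(sys.argv[2]) if len(sys.argv)>2 else 0
im,T=snap('wrist'); P=cloud(im,T); o=ctrl.get_obs(); save(im,sys.argv[1],s=1.5)
D=P[(abs(P[...,2]-60+dz)<5)&(np.hypot(P[...,0]-545,P[...,1]+182)<80)]
(x,y),r=cv2.minEnclosingCircle(D[:,:2].astype(np.float32)); print('rim',x,y,r,np.median(D[:,2]))
C=np.array([545.3,-181.6])
f=lambda w:(np.degrees(np.arctan2(w[1],w[0])).round(1),np.hypot(w[0],w[1]).round(1))
d=P[...,:2]-C; rr=np.hypot(d[...,0],d[...,1]); q=P[(abs(P[...,2]-84+dz)<4)&(rr<72)&(rr>30)]
if len(q): print('bar depth',len(q),f(np.median(q,0)[:2]-C))
for n,z in [('bar',84-dz),('notch',60-dz),('pin',45.5),('hub',72-dz)]:
  for r in models.landmark_of(im,n)[:2]:
    w=ray(im,T,r['location'],z); print(n,np.round(r['location']),round(r['conf'],2),w.round(1),f(w[:2]-C))
print(o['ee_pos'],o['ft_force'])
E
python3 ang.py w5.png; python3 ear.py
```

```text
rim 545.2552490234375 -181.71072387695312 70.46158599853516 59.26017574546577
bar depth 251 (np.float64(147.1), np.float64(50.4))
bar [220.  88.] 0.94 [ 504.9 -156.4   84. ] (np.float64(148.0), np.float64(47.6))
bar [225. 131.] 0.2 [ 547. -181.   84.] (np.float64(21.0), np.float64(1.8))
notch [228. 175.] 0.9 [ 597.1 -214.5   60. ] (np.float64(-32.4), np.float64(61.4))
notch [53. 27.] 0.77 [ 335.7 -279.2   60. ] (np.float64(-155.0), np.float64(231.3))
pin [61. 29.] 0.94 [ 335.  -277.8   45.5] (np.float64(-155.4), np.float64(231.2))
pin [226. 174.] 0.61 [ 596.3 -220.3   45.5] (np.float64(-37.2), np.float64(64.0))
hub [226. 129.] 0.81 [ 546.  -179.4   72. ] (np.float64(72.0), np.float64(2.3))
[ 603.20909957 -177.69269465  275.69227086] [ 0.0582004  -0.41712752 -0.5273445 ]
213 [ 612.6 -227.1   31.6] z [30.5 32.5] ang [-42.5 -33.8 -24.8] rmax 90.1 px 230.2488262910798 183.29107981220656
ray [ 611.4999744  -225.3746304    31.63476949] -34.13098582459802
74 66 mid -33.61690478662982 w 26.362471220412907
79 62 mid -33.642143720432344 w 26.9194989283247
84 73 mid -33.77030228624487 w 27.24110257897728
```

View pics/w5.png

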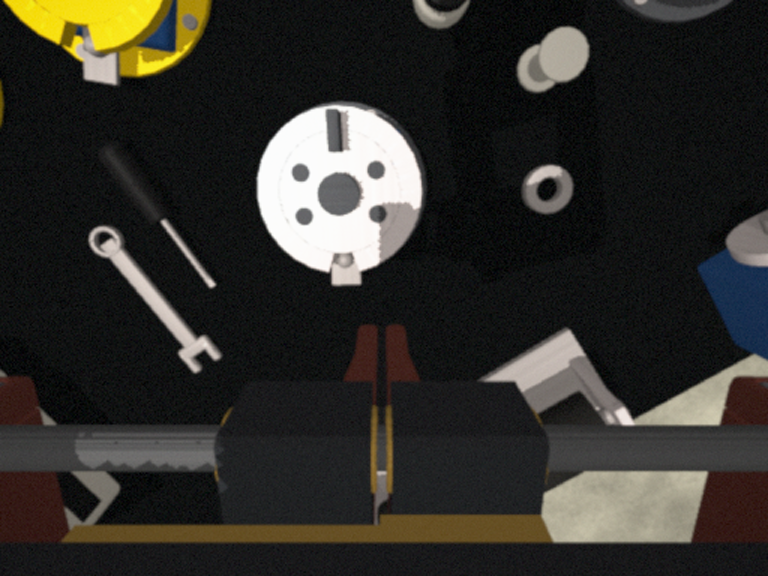

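The notch now sits over the pin: the pin nose shows in it at px (229,173), −32.9° against the ear's −33.7°, about 1 mm off. Now I'll go above the hub and press.

Request:
play_rows(dp=[[-20,-1,0],[-20,-1,-20],[-18,-2,-40],[0,0,-40],[0,0,-40],[0,0,-30],[0,0,-15],[0,0,0]], yaw=[0,0,0,0,0,0,0,0])

```text
t: 8.72
ee_pos: [544.4, -180.4, 90.2]
orientation: [-0.937, -2.991, -0.0]
ft_force: [-0.3, 0.7, 0.5]
width: 0.6
grasp_force: 0.0
```

Request:
play_rows(dp=[[0,0,-5],[0,0,-3],[0,0,-3],[0,0,-2],[0,0,0],[0,0,0]], yaw=[0,0,0,0,0,0])

```text
t: 9.22
ee_pos: [547.9, -181.4, 81.6]
orientation: [0.939, 2.997, -0.0]
ft_force: [0.4, 0.3, 0.3]
width: 0.5
grasp_force: 0.0
```

Request:
play_rows(dp=[[-1,0,-2],[-1,0,-2],[0,0,-2],[0,0,-2],[0,0,-2],[0,0,0],[0,0,0]], yaw=[0,0,0,0,0,0,0])

```text
t: 9.8
ee_pos: [545.5, -181.3, 70.8]
orientation: [-0.939, -2.998, 0.0]
ft_force: [-0.5, -1.0, 0.2]
width: 0.8
grasp_force: 0.0
```

Request:
play_rows(dp=[[0,0,-2],[0,0,-2],[0,0,-2],[0,0,0],[0,0,0]], yaw=[0,0,0,0,0])

```text
t: 10.22
ee_pos: [545.6, -181.3, 64.9]
orientation: [0.939, 2.998, -0.0]
ft_force: [-0.1, -0.5, 1.5]
width: 0.2
grasp_force: 0.7
```

Request:
play_rows(dp=[[0,0,-2],[0,0,-2],[0,0,-1],[0,0,0]], yaw=[0,0,0,0])

```text
t: 10.55
ee_pos: [545.6, -181.4, 60.3]
orientation: [0.939, 2.998, -0.0]
ft_force: [-1.2, 0.2, 6.4]
width: 0.7
grasp_force: 2.9
```

Request:
play_rows(dp=[[0,0,-1],[0,0,0],[0,0,0],[0,0,0]], yaw=[0,0,0,0])

```text
t: 10.88
ee_pos: [545.7, -181.4, 60.2]
orientation: [0.939, 2.998, -0.0]
ft_force: [-3.7, 1.8, 14.7]
width: 0.9
grasp_force: 7.3
```

The pulley has reached its stop: z stays at 60.2 and the force is rising. I'll hold briefly, lift clear and check.

Request:
play_rows(dp=[[0,0,-0.5],[0,0,0],[0,0,0],[0,0,3],[0,0,30],[0,0,40],[0,0,40],[0,0,40]], yaw=[0,0,0,0,0,0,0,0])

```text
t: 11.55
ee_pos: [545.0, -181.1, 212.6]
orientation: [-0.939, -2.997, -0.0]
ft_force: [0.3, -0.9, -0.5]
width: 1.0
grasp_force: 0.0
```

Request:
play_rows(dp=[[20,0,40],[20,0,20],[20,0,0],[0,0,0],[0,0,0],[0,0,0]], yaw=[0,0,0,0,0,0])

```text
t: 12.05
ee_pos: [602.8, -181.0, 267.3]
orientation: [-0.938, -2.995, 0.0]
ft_force: [-0.6, -0.2, -0.1]
width: 0.3
grasp_force: 0.0
```

```bash
python3 ang.py w6.png 12; python3 ear.py
```

```text
rim 545.2643432617188 -181.58969116210938 70.43667602539062 47.21933873675306
bar depth 248 (np.float64(147.2), np.float64(50.5))
bar [223.  86.] 0.78 [ 502.4 -155.3   72. ] (np.float64(148.5), np.float64(50.3))
notch [233. 175.] 0.91 [ 599. -213.   48.] (np.float64(-30.3), np.float64(62.2))
notch [50. 28.] 0.75 [ 330.5 -285.8   48. ] (np.float64(-154.1), np.float64(238.7))
pin [233. 172.] 0.95 [ 596.  -211.5   45.5] (np.float64(-30.6), np.float64(58.8))
pin [57. 28.] 0.65 [ 333.5 -280.4   45.5] (np.float64(-155.0), np.float64(233.7))
hub [228. 132.] 0.98 [ 548.8 -183.    60. ] (np.float64(-21.5), np.float64(3.8))
hub [114. 145.] 0.27 [ 479.7 -312.3   60. ] (np.float64(-116.7), np.float64(146.2))
[ 602.66309599 -181.07709095  267.32131274] [ 0.20576731 -0.25654541  0.68344244]
218 [ 612.5 -226.5   31.4] z [30.5 32.5] ang [-42.6 -33.8 -24.6] rmax 90.6 px 231.61009174311926 183.9908256880734
ray [ 612.39821446 -226.45806051   31.40473581] -33.624541049869435
74 63 mid -33.635838335575826 w 27.867508556942294
79 73 mid -33.698344314166036 w 27.974661590808633
84 64 mid -33.43477347397135 w 26.577405995951988
```

View pics/w6.png

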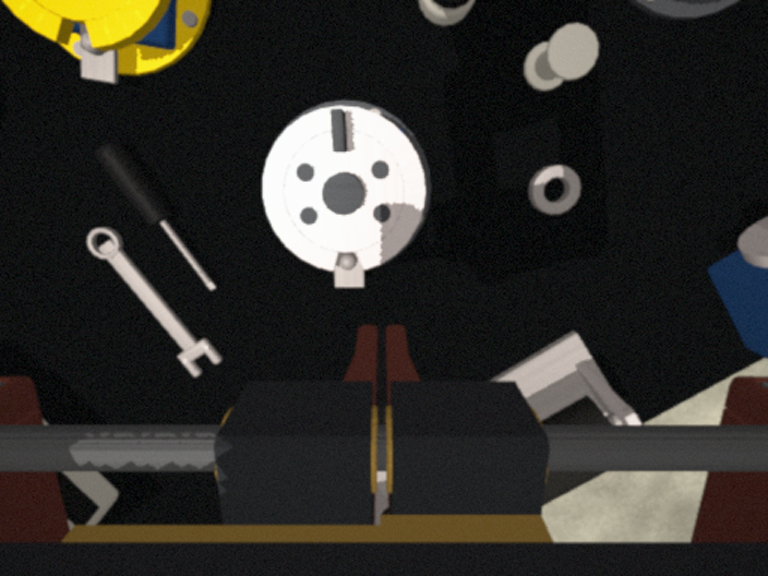

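The rim dropped exactly 12 mm, from 59.25 to 47.2 by depth. The pin nose sits in the notch at px (232,174) and the robot is clear.

```bash
python3 -c "
from workcell import ticket
print(ticket.close_job())"
```

```text
the job is handed in; nothing more can be done
None
```

I turned the proud pulley's notch over its pin and pressed it fully home; the rim dropped 12 mm and the notch is about 1 mm from the pin. The arm moved clear, I disturbed nothing else that I could see, and the job is handed in; no verdict came back.

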